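# Clamp the strip in the shape cutter and poise the tag punch over its slot

## Task

The brass strip is in the steel shape cutter: first turn the cutter's red clamp knob clockwise until it clicks past its detent and is locked. Then take the rectangular tag punch out of the wooden rack, carry it over the vise and the other things without knocking anything, and stop with it upright and lined up over the cutter's rectangular slot, its foot about 5 mm above the steel and never touching the cutter, so that I can oil it before it goes in. Finish like that: keep holding the punch still in the air, do not let go and do not put it into the slot.

Things in the scene. Friction and masses are not known exactly. Their poses are not given: they have to be found in the camera images.
- disc_cutter: steel shape cutter, fixed: plates 128 mm (its x) by 100 mm on a 140x112 mm rubber pad, top face 45.5 mm above the bench; origin under its centre. A brass strip 30 mm wide sticks out 56 mm at -x, 25 mm up. In the top: rectangular slot at -x, round holes 22 mm at +x and 16 mm at +y, square 12 mm hole at -y, red knob in the centre; beside it, toward +x -y, a brass spring strut 11 mm high
- slot (a point): centre of the mouth of the rectangular slot, in the cutter's top face, 40 mm from the knob's axis; the slot is 27.5 mm long along the cutter's x and 17.5 mm along its y, and the brass strip shows at its bottom 20 mm down
- clamp_knob (a joint): angle of the red clamp knob, growing clockwise seen from above, -0.1 to 1.6. At 0 its bar lies along the cutter's x; at q, turned by q clockwise from it. Starts unlocked near 0 (within 0.1); its spring strut resists with up to 0.13 N m, passes dead centre at 0.75, then snaps the knob on by itself to about 1.5, locked, where it stays; short of 0.75 it springs back
- knob_grip (a point): point on the knob's vertical axis, on its bar, 30 mm above the cutter's top face. The red bar is 46 mm long, 14 mm thick and 27 mm high (14 to 41 mm above the top face): pinch it across the 14 mm
- tag_punch: the rectangular steel punch with a dark top, 26 mm (its x) by 16 mm (its y) by 62 mm high, 0.15 to 0.26 kg; origin in the centre of its foot (lower end), z up along it. It stands 22 mm deep in its hole in the rack, second from the end nearest the robot, so 40 mm stick out; pull it straight up. Pinch it across its 16 mm; the uppermost 3 mm are stepped in by 1.5 mm a side
- punch_foot (a point): centre of the tag punch's foot, the face that must hover over the slot
- punch_rack: beech block 166 mm (its x) by 46 mm (its y) by 34 mm high, fixed; origin under its centre. Four punches stand in it in a row along x, at -57, -19 (the tag punch), +21 and +56 mm
- round_punch_22: round steel punch, 22 mm thick, 62 mm high, in the rack at x -57 mm; leave it there. Origin at its foot
- round_punch_16: round steel punch, 16 mm thick, 62 mm high, in the rack at x +21 mm; leave it there. Origin at its foot
- square_punch_12: square steel punch, 12 mm thick, 62 mm high, in the rack at x +56 mm; leave it there. Origin at its foot
- ball_vise: steel ball vise bolted to the bench between rack and cutter, about 90 mm across and 106 mm high, with a T-handle on its side toward the cutter; origin under its centre. Carry the punch over it, do not hit it
- oil_bottle: white bottle with a black cap, 28 mm thick, 70 mm high, standing loose; leave it. Origin under its centre
- tin: round tin 56 mm wide, 24 mm high, lying loose; leave it. Origin under its centre
- hammer: small hammer with a wooden handle, 202x59x27 mm, lying loose on the right; leave it. Origin under its centre

How it is judged:
On the way, in this order (a step that is already met when the one before it is completed fails the run):
1. the clamp knob has clicked past its detent and stays locked, the punch still in the rack (value of joint clamp_knob above 1.25 rad and height (world z) of punch_foot below 0.034 m), for 0.2 s.
2. the tag punch is out of the rack, held up clear (height (world z) of punch_foot above 0.06 m and contact force between tag_punch and the fingers above 1 N), for 0.2 s.
At the end, for the whole second after the job is handed in: Knob over 1.25 rad; punch held in the fingers, still, upright within 0.09 rad, along the slot within 0.12 rad, foot centred within 4 mm and 1.5 to 11 mm above the cutter, not touching it; bottle, tin and hammer within 15 mm and the other punches within 8 mm of where they were (value of joint clamp_knob above 1.25 rad and horizontal distance between punch_foot and slot below 0.004 m and z of punch_foot in the frame of slot between 0.0015 and 0.011 m and angle between the x axis of tag_punch and the x axis of disc_cutter, either way round below 0.12 rad and angle between tag_punch's own z axis and vertical below 0.09 rad and contact force between tag_punch and the fingers above 1 N and contact force between tag_punch and disc_cutter below 0.1 N and linear speed of tag_punch below 0.01 m/s and distance of each of oil_bottle, tin, hammer from where it was at the start of the episode below 0.015 m and distance of each of round_punch_22, round_punch_16, square_punch_12 from where it was at the start of the episode below 0.008 m); the arm keeps its last pose, push and grip.
It fails at once if the punch touches the cutter (contact force between tag_punch and disc_cutter above 1 N).
It fails at once if the vise is hit (contact force between tag_punch and ball_vise above 2 N or contact force between any of the fingers, the arm and ball_vise above 4 N).
It fails at once if a bystander is knocked about (distance of any of oil_bottle, tin, hammer from where it was at the start of the episode above 0.03 m or distance of any of round_punch_22, round_punch_16, square_punch_12 from where it was at the start of the episode above 0.02 m).
It also fails if it takes over 64 s, if anything falls off the work surface, if the arm or the gripper's body presses on something with over 40 N, if the wrist force passes 120 N, or if a joint passes its speed limit or range.

## Robot

A 6-joint arm with a two-finger parallel gripper is mounted at the origin on a cart in front of the work surface, level with it; the furniture and walls round the work are solid. World frame = base frame: x ahead of the robot, y to its left, z up, the work surface at z = 0. Lengths are in m, angles in rad, forces in N, time in s.
With the tool pointing down it reaches from about 0.35 to 0.975 m from the base axis. Payload 4.9 kg.
Tool frame: the origin (TCP) lies at the very end of the fingers, on their centre line; the grasp point (between the pads) lies 19 mm behind it (ctrl.grasp_offset is the distance from the TCP to the grasp point, in m); z points along the fingers, y is the line along which they close (so a half turn about z gives the same grasp; the last joint's range is limited). The gripper opens to 85 mm and grips with 20 to 120 N. Pads are 22 mm wide; open, the fingers measure 114 mm over their backs; the gripper's body (76 mm by 85 mm) begins 54 mm behind the grasp point. The pads swing forward as they close: fully open they stand 13 mm farther back than shut.
Start: joints at [1.202, 0.053, 1.613, -0, 1.476, -0.119], TCP at [0.154, 0.606, 0.231] pointing down, gripper open.
Joint ranges: [-3.01, 3.01], [-1.01, 2.22], [0.06, 2.58], [-1.02, 4.17], [0.09, 2.62], [-3.14, 3.14]. Speed limits (rad/s): [2.57, 2.57, 3.14, 3.14, 3.14, 3.14].

## Interface

Orientations are given as a rotation vector (axis times angle).
In Python, from station import ctrl, optics gives the robot as it stands.
- The arm moves only by the shell command python3 -m handwheel 'ROWS' [OPENING] [FORCE]. ROWS is JSON, a list of rows, each an object of numbers: "tx", "ty", "tz": the shift along the tool's x, y, z in mm; "roll": the turn about the tool's z in rad. A call has 1 to 12 rows; each row shifts and turns the commanded pose from where the row before left it, along the tool's axes as they then stand; what a row does not reach is not made up. A row lasts 1/12 s, in which the tool goes at most 41.7 mm and 7.16 degrees, less where a joint would pass 70% of its speed; a pose out of reach is approached as far as the arm can. A call with a gripper value outside its range is refused whole. OPENING is the finger opening in mm, from 0 to 85.4, set as the call begins (- or left out, the last holds). The fingers move at their own pace and stop on an object; FORCE is the grip in N (left out, the last holds). Time passes only in rows, so rows that do not move let the fingers close. It gives the time, the measured TCP pose, the force, the opening and the grip force at its end, in the units of the state.
- ctrl.get_obs(): the state, without advancing time (a new reading comes with each control period).
- optics.get_image(name): name is "side" or "top"; returns (picture, depth): 420x560x3 uint8, red, green, blue; 420x560 float32, m along the optical axis (not along the pixel's ray), 0 where there is no reading.
- optics.camera_params(name): a dict with "mtx" (3x3 intrinsics, pixels), "k1" (the pictures are not rectified: a ray, as slopes to the right and down, at radius r is drawn at 1 + k1 r^2 times it, then the intrinsics apply), "extrinsics" (4x4, takes a point from camera to world coordinates). Camera axes: x right, y down, z forward; pixel columns grow to the right and rows downward; lengths in m; the calibration is good to about 2 mm. A picture is of the moment at which its call begins. camera_params takes no time and is no camera call.
- ctrl.finish_job(): hands the job in; it is judged then, once.
The state is a dict: "t": time; "q": joint angles; "dq": joint speeds; "effort": joint torques, N m; "tool_pos": TCP position; "tool_rot": TCP orientation; "contact_force": force on the tool from outside, world axes, zero at the start; "wrist_torque": the same for the moment, N m; "opening": finger opening in m; "grip_force": force on a finger pad.
Only numpy, scipy, OpenCV 4.12 (cv2) and the standard library are available. Lean on these libraries where they do the work, as an engineer would, in place of code of your own. Each camera call takes 0.05 s, during which the arm holds its last target. There are 200 camera calls.

## Working session

There is one attempt and no reset: what is moved stays moved. The work goes in short steps, Python scripts to look and compute and a shell command to move; the robot and the scene stay as the last step left them, time stands still between calls to the robot, and variables do not carry over. Pictures are saved under pics/ and viewed, at most 10 in all, crops included, and the job is handed in when it is done.

```bash
mkdir -p pics; ls; python3 - <<'E'
from station import ctrl, optics
import cv2, numpy as np
for n in ("top","side"):
    im,d=optics.get_image(n); np.savez(f"{n}0.npz",im=im,d=d)
    p=optics.camera_params(n); print(n,p)
    cv2.imwrite(f"pics/{n}0.png",cv2.resize(im[:,:,::-1],(800,600),interpolation=cv2.INTER_CUBIC))
o=ctrl.get_obs();print(o,ctrl.grasp_offset)
E
```

```text
pics
top {'mtx': array([[405.05464506,   0.        , 271.79775256],
       [  0.        , 405.05464506, 208.79452104],
       [  0.        ,   0.        ,   1.        ]]), 'k1': -0.11833506179464667, 'extrinsics': array([[-0.0117923 , -0.9885681 ,  0.15031317,  0.42226912],
       [-0.99983112,  0.01377609,  0.01216324, -0.05318147],
       [-0.01409492, -0.15014435, -0.98856361,  1.08884148],
       [ 0.        ,  0.        ,  0.        ,  1.        ]])}
side {'mtx': array([[424.03050554,   0.        , 274.40328561],
       [  0.        , 424.03050554, 208.00575245],
       [  0.        ,   0.        ,   1.        ]]), 'k1': -0.001491472534515667, 'extrinsics': array([[-0.99543586, -0.05761117,  0.0760816 ,  0.49361097],
       [-0.09294236,  0.404297  , -0.90989321,  1.01954438],
       [ 0.02166045, -0.91281153, -0.40780625,  0.56402312],
       [ 0.        ,  0.        ,  0.        ,  1.        ]])}
{'t': 0.1, 'q': array([ 1.20202162e+00,  5.33224126e-02,  1.61418567e+00, -1.33696493e-05,
        1.47596438e+00, -1.18976439e-01]), 'dq': array([-9.85594614e-05, -1.38700839e-03, -2.51909529e-03, -9.42533225e-04,
        2.73457653e-04, -4.74400641e-04]), 'effort': array([ 1.57146414e-04, -3.94903386e+01, -3.71362674e+01, -1.70073631e-04,
        3.89346256e-03,  6.90460382e-06]), 'tool_pos': array([0.15428854, 0.60507191, 0.23014906]), 'tool_rot': array([-3.91305728e-01, -3.11668178e+00,  2.87007453e-03]), 'contact_force': array([ 0.07134919,  0.05688974, -0.66823823]), 'wrist_torque': array([ 0.01337111, -0.0547039 ,  0.00958594]), 'grip_force': 0.0, 'opening': 0.085616247307495} 0.0187
```

View pics/top0.png

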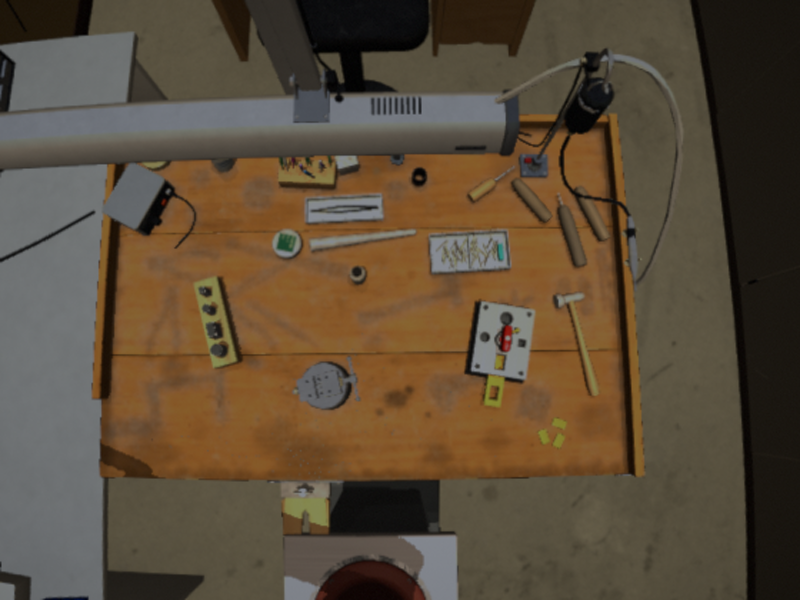

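View pics/side0.png

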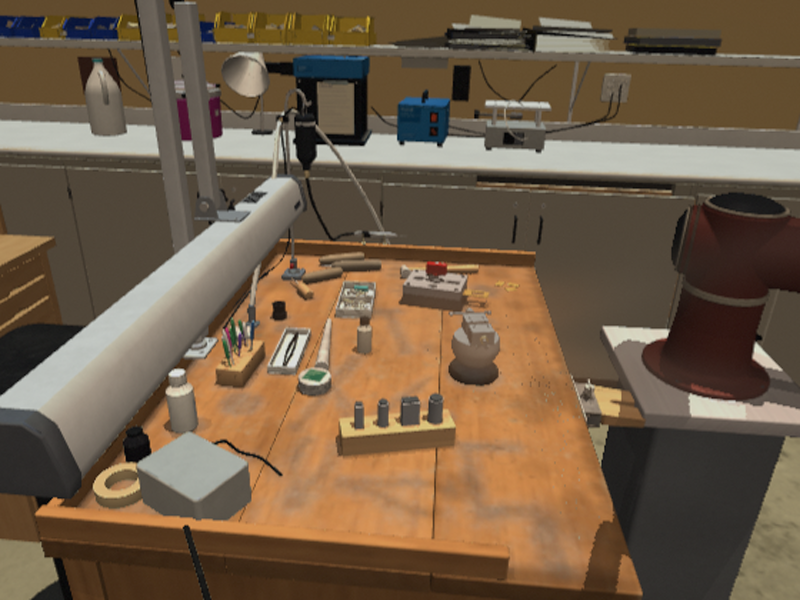

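The top view shows the rack at (216,322), tag punch at about (213,329), vise (325,385), cutter (503,340) with its red knob (507,338), and slot at (501,361), all in 800 px coordinates. The lamp crosses the far edge at row 130. I'll enlarge the rack and cutter.

```bash
cat > h.py <<'E'
import numpy as np, cv2
from station import ctrl, optics
def cam(n):
    p=optics.camera_params(n); return p["mtx"],p["k1"],p["extrinsics"]
def ray(n,u,v):
    K,k,E=cam(n); D=np.array([k,0,0,0,0.])
    x=cv2.undistortPoints(np.array([[[u,v]]],float),K,D)[0,0]
    return E[:3,3],E[:3,:3]@np.array([x[0],x[1],1])
def atz(n,u,v,z):
    o,d=ray(n,u,v); return (o+d*(z-o[2])/d[2])[:2]
def proj(n,P):
    K,k,E=cam(n); P=np.atleast_2d(P)
    R=E[:3,:3].T; t=-R@E[:3,3]
    return cv2.projectPoints(P.astype(float),cv2.Rodrigues(R)[0],t,K,np.array([k,0,0,0,0.]))[0][:,0]
def crop(im,x0,y0,w,h,s): return cv2.resize(im[y0:y0+h,x0:x0+w,::-1],(w*s,h*s),interpolation=cv2.INTER_CUBIC)
E
python3 - <<'E'
from h import *
t=np.load("top0.npz"); im=t["im"];d=t["d"]
a=crop(im,126,185,50,75,8); b=crop(im,325,205,50,75,8)
c=np.hstack([a,b]); cv2.imwrite("pics/c0.png",cv2.convertScaleAbs(c,alpha=1.5))
s=np.load("side0.npz")["im"]
a=crop(s,230,270,100,55,8); cv2.imwrite("pics/s0.png",cv2.convertScaleAbs(a,alpha=1.3))
K,k,E=cam("top")
def P(u,v):
    o,r=ray("top",u,v); return o+r*d[v,u]
for u,v in [(300,95),(100,90),(340,95),(228,270),(240,262),(350,220),(353,237),(150,230)]: print(u,v,P(u,v).round(3))
E
```

```text
300 95 [ 0.803 -0.108  0.251]
100 90 [0.822 0.339 0.267]
340 95 [ 0.803 -0.197  0.248]
228 270 [0.424 0.067 0.104]
240 262 [0.444 0.041 0.068]
350 220 [ 0.549 -0.244  0.044]
353 237 [ 0.501 -0.242  0.085]
150 230 [0.526 0.272 0.071]
```

View pics/c0.png

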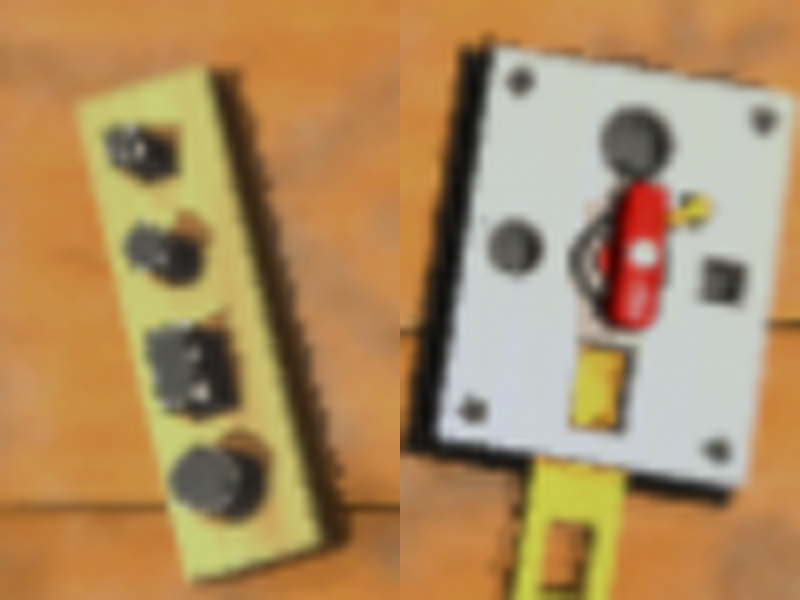

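View pics/s0.png

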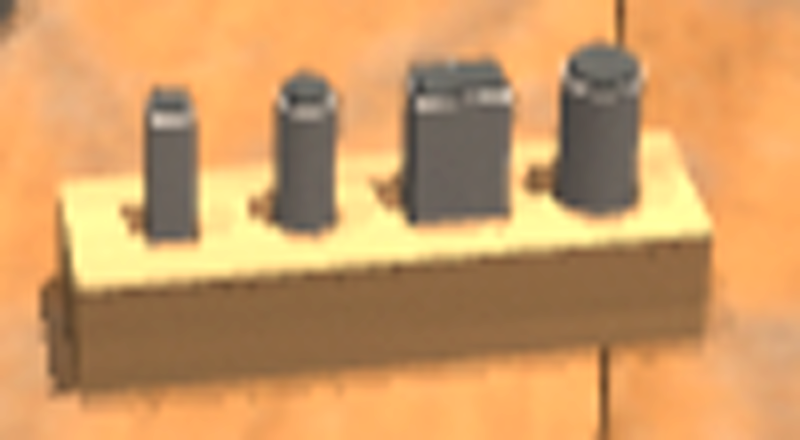

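The crops show the rack top corners at (77,103),(208,66),(325,542),(193,582), and the cutter's top plate corners at (490,45),(797,98),(748,487),(440,440), with the slot centre near (600,388). The punches stand upright with the tag punch third from the left in the side view.

```bash
cat > fit.py <<'E'
from h import *
from scipy.optimize import least_squares
def nat(p,x0,y0): return (np.array(p)+.5)/8+[x0,y0]-.5
def fit(obs,g):  # obs: list (cam, model pts Nx3 , pix)
    def W(m,q):
        c,s=np.cos(q[2]),np.sin(q[2]); R=np.array([[c,-s],[s,c]])
        return np.c_[m[:,:2]@R.T+q[:2],m[:,2]]
    f=lambda q: np.concatenate([(proj(n,W(m,q))-p).ravel() for n,m,p in obs])
    r=least_squares(f,g,x_scale=[.01,.01,.1]); return r.x,np.sqrt(np.mean(r.fun**2)),r.fun,W
E
cat > m1.py <<'E'
from fit import *
rk=np.array([[83,23,34],[83,-23,34],[-83,-23,34],[-83,23,34]])/1e3
pt=nat([(77,103),(208,66),(325,542),(193,582)],126,185)
ps=nat([(62,183),(80,290),(712,237),(675,135)],230,270)[[1,0,3,2]]
for n,o in dict(top=[("top",rk,pt)],side=[("side",rk,ps)],both=[("top",rk,pt),("side",rk,ps)]).items():
    q,e,f,W=fit(o,[.53,.27,0.2]); print("rack",n,q.round(4),e.round(2),"punch",W(np.array([[-.019,0,0]]),q)[0].round(4))
ck=np.array([[64,50,45.5],[64,-50,45.5],[-64,-50,45.5],[-64,50,45.5],[-26.25,8.75,45.5],[-53.75,8.75,45.5]])/1e3
pc=nat([(90,45),(397,98),(348,487),(40,440),(177,345),(168,424)],325,205)
q,e,f,W=fit([("top",ck,pc)],[.55,-.24,0]); print("cut",q.round(4),e.round(2),f.round(1))
print("slot",W(np.array([[-.04,0,0.0455]]),q),"knob",W(np.array([[0,0,.0755]]),q), proj("top",W(np.array([[0,0,.0865],[-.0,0,.0455]]),q)))
# knob bar ends, z=.0865, crop ends
a=atz("top",*nat((250,186),325,205),.0865);b=atz("top",*nat((232,325),325,205),.0865);print("bar",a,b,(a+b)/2,np.arctan2(*(a-b)[::-1]),np.linalg.norm(a-b))
print("tag top centre via top cam", atz("top",*nat((193,368),126,185),.074))
# predicted corners in side
print(proj("side",W(ck,q)).round(1).tolist())
s=np.load("side0.npz")["im"]; cv2.imwrite("pics/s1.png",cv2.convertScaleAbs(crop(s,270,175,80,50,10),alpha=1.5))
from scipy.spatial.transform import Rotation as R
o=ctrl.get_obs(); print(R.from_rotvec(o["tool_rot"]).as_matrix().round(3))
E
python3 m1.py
```

```text
rack top [0.5446 0.2829 0.2721] 0.1 punch [0.5263 0.2778 0.    ]
rack side [0.5434 0.2848 0.2564] 0.24 punch [0.525  0.2799 0.    ]
rack both [0.5438 0.2836 0.2655] 0.37 punch [0.5255 0.2786 0.    ]
cut [ 0.5022 -0.2463 -0.171 ] 0.31 [ 0.3  0.4 -0.3 -0.3 -0.4 -0.  -0.3 -0.1  0.5 -0.3  0.1  0.4]
slot [[ 0.46277404 -0.23948544  0.0455    ]] knob [[ 0.5021904  -0.24629355  0.0755    ]] [[354.8342977  236.50274379]
 [351.84956768 237.81459618]]
bar [ 0.52383574 -0.24961179] [ 0.48069103 -0.24228623] [ 0.50226339 -0.24594901] -0.16818659507296438 0.043762198729672346
tag top centre via top cam [0.52470398 0.27178429]
[[281.7, 199.2], [289.1, 188.2], [327.0, 192.7], [322.0, 204.3], [312.4, 197.9], [320.9, 198.9]]
[[-0.969  0.247 -0.001]
 [ 0.247  0.969 -0.002]
 [ 0.    -0.002 -1.   ]]
```

```bash
ls pics
```

```text
c0.png
s0.png
s1.png
side0.png
top0.png
```

View pics/s1.png

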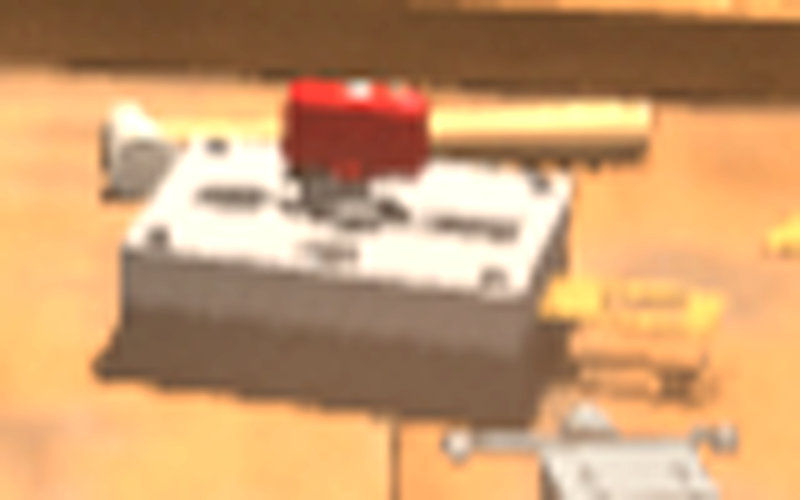

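The side crop confirms the knob bar lies along the cutter's x, with the slot at right (475,228) and the hammer behind. Both cameras agree to about 2 mm. Moving to above the knob.

```bash
python3 -m handwheel '[{"tx":-40},{"tx":-40},{"tx":-40},{"tx":-40},{"tx":-40},{"tx":-40},{"tx":-15,"ty":-37},{"tx":-15,"ty":-37},{"tx":-15,"ty":-37},{"tx":-15,"ty":-37},{"tx":-15,"ty":-37},{"tx":-15,"ty":-37}]' 45
python3 -m handwheel '[{"tx":-15,"ty":-37},{"tx":-15,"ty":-37},{"tx":-15,"ty":-37},{"tx":-15,"ty":-37},{"tx":-15,"ty":-37},{"tx":-15,"ty":-37},{"tx":-15,"ty":-37},{"tx":-15,"ty":-37},{"tx":-15,"ty":-37},{"tx":-15,"ty":-37},{"tx":-15,"ty":-37},{"tx":-15,"ty":-37}]' 
cat > go.py <<'E'
import sys
from h import *
from scipy.spatial.transform import Rotation as R
# usage: go.py x y z yaw_y : shift and roll in tool axes
x,y,z,w=map(float,sys.argv[1:5]); o=ctrl.get_obs()
M=R.from_rotvec(o["tool_rot"]).as_matrix(); yaw=np.arctan2(M[1,1],M[0,1])
r=-(w-yaw)
print("t",o["t"].round(2) if hasattr(o["t"],"round") else o["t"],"pos",o["tool_pos"].round(4),"yaw",yaw.round(3),"tilt",M[:,2].round(4),"q",o["q"].round(2),"open",round(o["opening"],4),"F",o["contact_force"].round(1),o["grip_force"])
print("shift mm",(M.T@(np.array([x,y,z])-o["tool_pos"])*1e3).round(1),"roll",r.round(3))
E
python3 go.py .5022 -.2463 .06 1.40
```

```text
t 0.1 pos [0.1543 0.6051 0.2301] yaw 1.321 tilt [-7.0e-04 -1.8e-03 -1.0e+00] q [ 1.2   0.05  1.61 -0.    1.48 -0.12] open 0.0856 F [ 0.1  0.1 -0.7] 0.0
shift mm [-547.6 -738.6  171.4] roll -0.079$[0]: bad value
$[0]: bad value
```

```bash
python3 -m handwheel '[{"tx":-40,"ty":0,"tz":0,"roll":0}]' 45; python3 -m handwheel '[{"tx":-40.0}]' 45;python3 -m handwheel '[{"tx":-20}]' 45; python3 -m handwheel --help
```

```text
t: 0.18
tool_pos: [0.1886, 0.5966, 0.2305]
tool_rot: [-0.38, -3.115, 0.001]
contact_force: [1.2, 1.2, 0.0]
opening: 0.0755
grip_force: 0.0$[0]: bad value
$[0]: bad value
invalid input: not JSON, or not a number
```

All four keys are required.

```bash
python3 -m handwheel '[{"tx":-40,"ty":0,"tz":0,"roll":0},{"tx":-40,"ty":0,"tz":0,"roll":0},{"tx":-40,"ty":0,"tz":0,"roll":0},{"tx":-40,"ty":0,"tz":0,"roll":0},{"tx":-30,"ty":-20,"tz":0,"roll":0},{"tx":-15,"ty":-37,"tz":0,"roll":0},{"tx":-15,"ty":-37,"tz":0,"roll":0},{"tx":-15,"ty":-37,"tz":0,"roll":0},{"tx":-15,"ty":-37,"tz":0,"roll":0},{"tx":-15,"ty":-37,"tz":0,"roll":0},{"tx":-15,"ty":-37,"tz":0,"roll":0},{"tx":-15,"ty":-37,"tz":0,"roll":0}]' 45
python3 -m handwheel '[{"tx":-15,"ty":-37,"tz":0,"roll":0},{"tx":-15,"ty":-37,"tz":0,"roll":0},{"tx":-15,"ty":-37,"tz":0,"roll":0},{"tx":-15,"ty":-37,"tz":0,"roll":0},{"tx":-15,"ty":-37,"tz":0,"roll":0},{"tx":-15,"ty":-37,"tz":0,"roll":0},{"tx":-15,"ty":-37,"tz":0,"roll":0},{"tx":-15,"ty":-37,"tz":0,"roll":0},{"tx":-15,"ty":-37,"tz":0,"roll":0},{"tx":-15,"ty":-37,"tz":0,"roll":0},{"tx":-15,"ty":-37,"tz":0,"roll":0},{"tx":-15,"ty":-25,"tz":0,"roll":0}]' 45
python3 -m handwheel '[{"tx":0,"ty":0,"tz":0,"roll":0},{"tx":0,"ty":0,"tz":0,"roll":0}]' 
python3 go.py .5022 -.2463 .06 1.40
```

```text
t: 1.18
tool_pos: [0.4096, 0.2506, 0.2307]
tool_rot: [-0.39, -3.117, 0.001]
contact_force: [0.5, -0.3, 0.6]
opening: 0.0449
grip_force: 0.0
t: 2.18
tool_pos: [0.477, -0.2137, 0.2308]
tool_rot: [-0.395, -3.116, 0.001]
contact_force: [0.6, 0.3, -0.6]
opening: 0.0452
grip_force: 0.0
t: 2.35
tool_pos: [0.4774, -0.2117, 0.2305]
tool_rot: [-0.395, -3.115, -0.002]
contact_force: [0.2, -0.4, -0.0]
opening: 0.0447
grip_force: 0.0
t 2.35 pos [ 0.4774 -0.2117  0.2305] yaw 1.318 tilt [-0.0015  0.0013 -1.    ] q [-0.56 -0.19  1.85  0.    1.49 -1.88] open 0.0447 F [ 0.2 -0.4 -0. ] 0.0
shift mm [-33.  -27.4 170.4] roll -0.082
```

```bash
python3 -m handwheel '[{"tx":-33,"ty":-27,"tz":0,"roll":0},{"tx":0,"ty":0,"tz":40,"roll":-0.082},{"tx":0,"ty":0,"tz":40,"roll":0},{"tx":0,"ty":0,"tz":20,"roll":0},{"tx":0,"ty":0,"tz":0,"roll":0},{"tx":0,"ty":0,"tz":0,"roll":0}]' 45
python3 go.py .5022 -.2463 .06 1.40
python3 - <<'E'
from h import *
im,d=optics.get_image("top"); a=crop(im,315,205,60,75,8)
s,_=optics.get_image("side"); b=crop(s,280,130,40,75,8)
cv2.imwrite("pics/k1.png",cv2.convertScaleAbs(np.hstack([a,b]),alpha=1.5))
E
```

```text
t: 2.85
tool_pos: [0.5017, -0.2424, 0.1301]
tool_rot: [-0.261, -3.128, -0.003]
contact_force: [1.3, 0.4, 1.5]
opening: 0.0451
grip_force: 0.0
t 2.85 pos [ 0.5017 -0.2424  0.1301] yaw 1.404 tilt [-0.0027  0.002  -1.    ] q [-0.58 -0.02  1.86  0.    1.3  -1.99] open 0.0451 F [1.3 0.4 1.5] 0.0
shift mm [-1.4 -3.8 70.1] roll 0.004
```

View pics/k1.png

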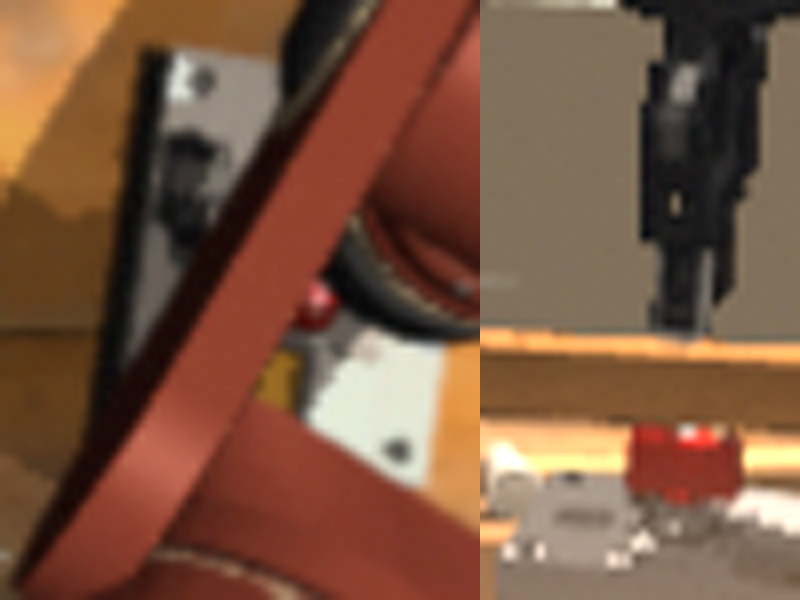

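The top view is mostly hidden by the arm; the side view shows the finger (685,330) centred over the red bar (685,465). Descending and gripping.

```bash
python3 -m handwheel '[{"tx":-1,"ty":-4,"tz":30,"roll":0},{"tx":0,"ty":0,"tz":30,"roll":0},{"tx":0,"ty":0,"tz":9,"roll":0},{"tx":0,"ty":0,"tz":0,"roll":0},{"tx":0,"ty":0,"tz":0,"roll":0}]' 45
python3 -m handwheel '[{"tx":0,"ty":0,"tz":0,"roll":0},{"tx":0,"ty":0,"tz":0,"roll":0},{"tx":0,"ty":0,"tz":0,"roll":0},{"tx":0,"ty":0,"tz":0,"roll":0},{"tx":0,"ty":0,"tz":0,"roll":0},{"tx":0,"ty":0,"tz":0,"roll":0}]' 5 40
python3 go.py .5022 -.2463 .06 1.40
```

```text
t: 3.37
tool_pos: [0.5037, -0.2486, 0.064]
tool_rot: [0.263, 3.129, -0.001]
contact_force: [0.5, 0.1, -0.4]
opening: 0.045
grip_force: 0.0
t: 3.87
tool_pos: [0.5046, -0.2473, 0.065]
tool_rot: [0.263, 3.127, 0.003]
contact_force: [1.5, 7.6, 7.3]
opening: 0.013
grip_force: 40.1
t 3.8667 pos [ 0.5046 -0.2473  0.065 ] yaw 1.403 tilt [ 0.0039  0.0018 -1.    ] q [-0.59  0.07  1.89  0.    1.18 -1.99] open 0.013 F [1.5 7.6 7.3] 40.10930120944977
shift mm [2.6 0.6 5. ] roll 0.003
```

```bash
python3 -m handwheel '[{"tx":2,"ty":1,"tz":0,"roll":0},{"tx":0,"ty":0,"tz":0,"roll":0.12},{"tx":0,"ty":0,"tz":0,"roll":0.12},{"tx":0,"ty":0,"tz":0,"roll":0.12},{"tx":0,"ty":0,"tz":0,"roll":0.12},{"tx":0,"ty":0,"tz":0,"roll":0.12},{"tx":0,"ty":0,"tz":0,"roll":0.12},{"tx":0,"ty":0,"tz":0,"roll":0}]' 5 60
python3 -m handwheel '[{"tx":0,"ty":0,"tz":0,"roll":0.12},{"tx":0,"ty":0,"tz":0,"roll":0.12},{"tx":0,"ty":0,"tz":0,"roll":0.12},{"tx":0,"ty":0,"tz":0,"roll":0.12},{"tx":0,"ty":0,"tz":0,"roll":0.12},{"tx":0,"ty":0,"tz":0,"roll":0.12},{"tx":0,"ty":0,"tz":0,"roll":0},{"tx":0,"ty":0,"tz":0,"roll":0}]' 5 60
python3 go.py .5022 -.2463 .06 -0.1
```

```text
t: 4.53
tool_pos: [0.5037, -0.2483, 0.0651]
tool_rot: [1.349, 2.829, -0.0]
contact_force: [5.6, 0.4, 2.5]
opening: 0.0126
grip_force: 61.7
t: 5.2
tool_pos: [0.5026, -0.2488, 0.0651]
tool_rot: [2.254, 2.181, -0.0]
contact_force: [0.7, -2.3, 6.3]
opening: 0.0129
grip_force: 62.3
t 5.2 pos [ 0.5026 -0.2488  0.0651] yaw -0.033 tilt [ 0.0036 -0.0039 -1.    ] q [-0.59  0.06  1.9  -0.    1.18 -0.56] open 0.0129 F [ 0.7 -2.3  6.3] 62.263509035110474
shift mm [ 2.5 -0.5  5.1] roll 0.067
```

```bash
python3 -m handwheel '[{"tx":0,"ty":0,"tz":0,"roll":0},{"tx":0,"ty":0,"tz":0,"roll":0},{"tx":0,"ty":0,"tz":0,"roll":0},{"tx":0,"ty":0,"tz":0,"roll":0},{"tx":0,"ty":0,"tz":-20,"roll":0},{"tx":0,"ty":0,"tz":-40,"roll":0},{"tx":0,"ty":0,"tz":-40,"roll":0},{"tx":0,"ty":0,"tz":-40,"roll":0},{"tx":0,"ty":0,"tz":-10,"roll":0},{"tx":0,"ty":0,"tz":0,"roll":0}]' 45
python3 -m handwheel '[{"tx":40,"ty":2,"tz":0,"roll":0},{"tx":40,"ty":2,"tz":0,"roll":0},{"tx":40,"ty":2,"tz":0,"roll":0},{"tx":40,"ty":2,"tz":0,"roll":0},{"tx":40,"ty":2,"tz":0,"roll":0},{"tx":40,"ty":2,"tz":0,"roll":0},{"tx":40,"ty":2,"tz":0,"roll":0},{"tx":40,"ty":2,"tz":0,"roll":0},{"tx":40,"ty":2,"tz":0,"roll":0},{"tx":40,"ty":2,"tz":0,"roll":0},{"tx":40,"ty":2,"tz":0,"roll":0},{"tx":40,"ty":2,"tz":0,"roll":0}]' 45
python3 -m handwheel '[{"tx":40,"ty":0,"tz":0,"roll":0},{"tx":7,"ty":0,"tz":0,"roll":0.12},{"tx":0,"ty":0,"tz":0,"roll":0.12},{"tx":0,"ty":0,"tz":0,"roll":0.12},{"tx":0,"ty":0,"tz":0,"roll":0.12},{"tx":0,"ty":0,"tz":0,"roll":0.12},{"tx":0,"ty":0,"tz":0,"roll":0.12},{"tx":0,"ty":0,"tz":0,"roll":0.12},{"tx":0,"ty":0,"tz":0,"roll":0.12},{"tx":0,"ty":0,"tz":0,"roll":0.12},{"tx":0,"ty":0,"tz":0,"roll":0.12},{"tx":0,"ty":0,"tz":0,"roll":0}]' 45
python3 go.py .526 .278 .04 -1.303
python3 - <<'E'
from h import *
im,d=optics.get_image("top"); a=crop(im,325,205,50,75,8)
s,_=optics.get_image("side"); b=crop(s,240,200,100,120,5)
cv2.imwrite("pics/k2.png",cv2.convertScaleAbs(np.hstack([a[:,:300],b]),alpha=1.5))
E
```

```text
t: 6.03
tool_pos: [0.5031, -0.2482, 0.2175]
tool_rot: [2.255, 2.175, 0.003]
contact_force: [-0.9, 0.0, 0.3]
opening: 0.045
grip_force: 0.0
t: 7.03
tool_pos: [0.5411, 0.2335, 0.2092]
tool_rot: [-2.26, -2.18, 0.006]
contact_force: [0.4, -0.2, -0.1]
opening: 0.0449
grip_force: 0.0
t: 8.03
tool_pos: [0.5431, 0.2783, 0.2092]
tool_rot: [3.097, 0.52, -0.007]
contact_force: [-0.2, 0.1, -1.4]
opening: 0.0451
grip_force: 0.0
t 8.0333 pos [0.5431 0.2783 0.2092] yaw -1.238 tilt [-0.0045 -0.0016 -1.    ] q [0.35 0.04 1.67 0.   1.44 1.59] open 0.0451 F [-0.2  0.1 -1.4] 0.0
shift mm [-15.5  -5.3 169.2] roll 0.065
```

View pics/k2.png

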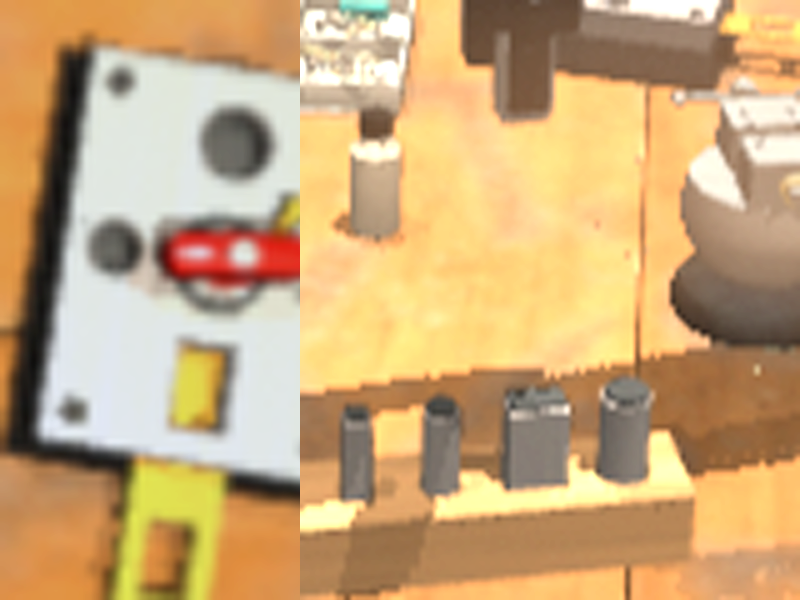

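The knob bar now lies across (locked) at (235,250), and the rack punches are in place with the gripper finger at (523,110) above. Descending on the tag punch.

```bash
python3 -m handwheel '[{"tx":-15.5,"ty":-5.3,"tz":0,"roll":0},{"tx":0,"ty":0,"tz":40,"roll":0.065},{"tx":0,"ty":0,"tz":40,"roll":0},{"tx":0,"ty":0,"tz":30,"roll":0},{"tx":0,"ty":0,"tz":0,"roll":0},{"tx":0,"ty":0,"tz":0,"roll":0}]' 45
python3 go.py .526 .278 .042 -1.303
python3 - <<'E'
from h import *
s,_=optics.get_image("side"); b=crop(s,240,210,100,120,5)
im,d=optics.get_image("top"); a=crop(im,126,185,50,75,8)
cv2.imwrite("pics/g1.png",cv2.convertScaleAbs(np.hstack([a[:,:300],b]),alpha=1.5))
E
```

```text
t: 8.63
tool_pos: [0.5262, 0.278, 0.0997]
tool_rot: [3.112, 0.424, -0.009]
contact_force: [0.2, 0.2, 0.5]
opening: 0.0449
grip_force: 0.0
t 8.6333 pos [0.5262 0.278  0.0997] yaw -1.3 tilt [-0.0053 -0.002  -1.    ] q [0.36 0.1  1.79 0.   1.26 1.66] open 0.0449 F [0.2 0.2 0.5] 0.0
shift mm [ 0.1 -0.1 57.7] roll 0.003
```

View pics/g1.png

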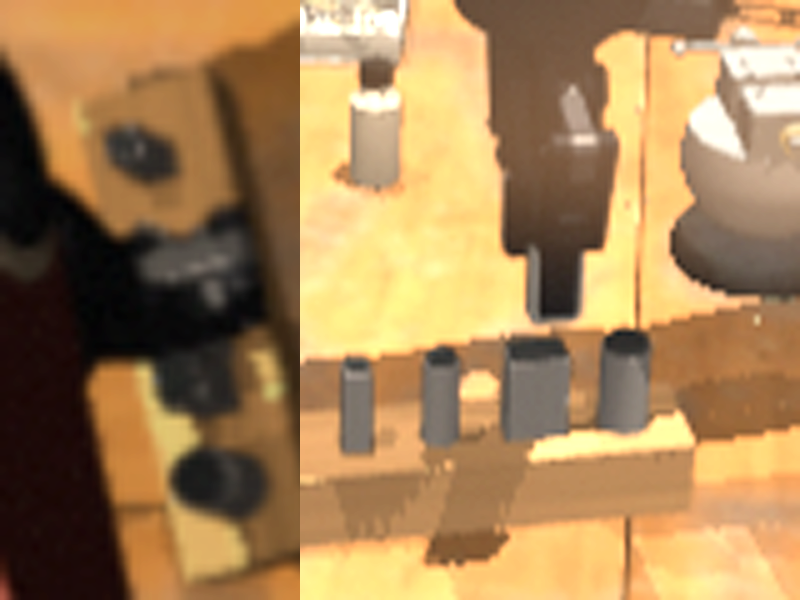

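Side view: fingers centred at (555,318), just above the tag punch top (537,345). Checking that 18 px offset against projection.

```bash
python3 - <<'E'
from h import *
def px(P): return ((proj("side",P)-[240,210]+.5)*5+[300,0]).round(1).tolist()
n=np.array([-np.sin(.267),np.cos(.267)])
c=np.array([.526,.278])
for e in (.022,.03,-.022):
  print(px([np.r_[c+n*e,.0997+.008]]))
print("punch top",px([np.r_[c,.074],np.r_[c+n*.008,.034]]), "tag base front centre seen (537,438)")
E
```

```text
[[551.4, 303.6]]
[[555.6, 314.5]]
[[529.7, 246.9]]
punch top [[537.5, 344.6], [538.1, 436.0]] tag base front centre seen (537,438)
```

Consistent. Descend and grip.

```bash
python3 -m handwheel '[{"tx":0,"ty":0,"tz":25,"roll":0},{"tx":0,"ty":0,"tz":25,"roll":0},{"tx":0,"ty":0,"tz":7,"roll":0},{"tx":0,"ty":0,"tz":0,"roll":0},{"tx":0,"ty":0,"tz":0,"roll":0}]' 45
python3 -m handwheel '[{"tx":0,"ty":0,"tz":0,"roll":0},{"tx":0,"ty":0,"tz":0,"roll":0},{"tx":0,"ty":0,"tz":0,"roll":0},{"tx":0,"ty":0,"tz":0,"roll":0},{"tx":0,"ty":0,"tz":0,"roll":0},{"tx":0,"ty":0,"tz":0,"roll":0}]' 5 60
python3 go.py .526 .278 .042 -1.303
```

```text
t: 9.15
tool_pos: [0.5293, 0.2792, 0.0473]
tool_rot: [-3.113, -0.421, -0.004]
contact_force: [0.6, 0.5, -0.1]
opening: 0.0449
grip_force: 0.0
t: 9.65
tool_pos: [0.5296, 0.2793, 0.0476]
tool_rot: [-3.112, -0.421, -0.005]
contact_force: [-0.3, -0.6, 7.0]
opening: 0.0153
grip_force: 59.1
t 9.65 pos [0.5296 0.2793 0.0476] yaw -1.302 tilt [ 0.0033  0.0013 -1.    ] q [0.36 0.17 1.81 0.   1.16 1.66] open 0.0153 F [-0.3 -0.6  7. ] 59.05993402004242
shift mm [-3.8  0.3  5.6] roll 0.001
```

```bash
python3 -m handwheel '[{"tx":0,"ty":0,"tz":-8,"roll":0},{"tx":0,"ty":0,"tz":-8,"roll":0},{"tx":0,"ty":0,"tz":-10,"roll":0},{"tx":0,"ty":0,"tz":-15,"roll":0},{"tx":0,"ty":0,"tz":-25,"roll":0},{"tx":0,"ty":0,"tz":-30,"roll":0},{"tx":0,"ty":0,"tz":-30,"roll":0},{"tx":0,"ty":0,"tz":-24,"roll":0},{"tx":0,"ty":0,"tz":0,"roll":0},{"tx":0,"ty":0,"tz":0,"roll":0},{"tx":0,"ty":0,"tz":0,"roll":0}]' 5 60
python3 go.py .4635 -.241 .0876 -1.74
```

```text
t: 10.57
tool_pos: [0.5269, 0.2783, 0.1938]
tool_rot: [3.113, 0.421, -0.005]
contact_force: [-0.0, -0.5, -2.2]
opening: 0.0145
grip_force: 59.4
t 10.5667 pos [0.5269 0.2783 0.1938] yaw -1.302 tilt [-0.0029 -0.0011 -1.    ] q [ 0.36  0.01  1.72 -0.    1.41  1.66] open 0.0145 F [-0.  -0.5 -2.2] 59.44878101348877
shift mm [-198.7  483.7  106.9] roll 0.438
```

```bash
python3 -m handwheel '[{"tx":-7,"ty":17,"tz":0,"roll":0},{"tx":-14,"ty":35,"tz":0,"roll":0},{"tx":-14,"ty":35,"tz":0,"roll":0},{"tx":-14,"ty":35,"tz":0,"roll":0},{"tx":-14,"ty":35,"tz":0,"roll":0},{"tx":-14,"ty":35,"tz":0,"roll":0},{"tx":-14,"ty":35,"tz":0,"roll":0},{"tx":-14,"ty":35,"tz":0,"roll":0},{"tx":-14,"ty":35,"tz":0,"roll":0},{"tx":-14,"ty":35,"tz":0,"roll":0},{"tx":-14,"ty":35,"tz":0,"roll":0},{"tx":-14,"ty":35,"tz":0,"roll":0}]' 5 60
python3 -m handwheel '[{"tx":-14,"ty":35,"tz":0,"roll":0},{"tx":-14,"ty":35,"tz":0,"roll":0},{"tx":-10,"ty":12,"tz":0,"roll":0},{"tx":0,"ty":0,"tz":0,"roll":0.11},{"tx":0,"ty":0,"tz":0,"roll":0.11},{"tx":0,"ty":0,"tz":0,"roll":0.11},{"tx":0,"ty":0,"tz":0,"roll":0.108},{"tx":0,"ty":0,"tz":0,"roll":0},{"tx":0,"ty":0,"tz":0,"roll":0},{"tx":0,"ty":0,"tz":0,"roll":0}]' 5 60
python3 go.py .4635 -.241 .0876 -1.74
```

```text
t: 11.57
tool_pos: [0.4775, -0.1526, 0.1924]
tool_rot: [-3.11, -0.42, 0.007]
contact_force: [0.9, 0.2, -2.4]
opening: 0.0144
grip_force: 59.3
t: 12.4
tool_pos: [0.4641, -0.2402, 0.1938]
tool_rot: [-3.129, 0.262, 0.004]
contact_force: [0.9, -0.3, -2.0]
opening: 0.0146
grip_force: 59.5
t 12.4 pos [ 0.4641 -0.2402  0.1938] yaw -1.738 tilt [-0.0023  0.0016 -1.    ] q [-0.62 -0.17  1.89 -0.    1.42  1.12] open 0.0146 F [ 0.9 -0.3 -2. ] 59.45894122123718
shift mm [ -0.2   1.  106.2] roll 0.002
```

```bash
python3 -m handwheel '[{"tx":3,"ty":1,"tz":20,"roll":0},{"tx":0,"ty":0,"tz":25,"roll":0},{"tx":0,"ty":0,"tz":22,"roll":0},{"tx":0,"ty":0,"tz":15,"roll":0},{"tx":0,"ty":0,"tz":5,"roll":0},{"tx":0,"ty":0,"tz":0,"roll":0},{"tx":0,"ty":0,"tz":0,"roll":0},{"tx":0,"ty":0,"tz":0,"roll":0}]' 5 60
python3 go.py .467 -.2416 .0876 -1.74
python3 - <<'E'
from h import *
s,_=optics.get_image("side"); np.save("sideF.npy",s); b=crop(s,275,165,66,60,8)
im,d=optics.get_image("top"); a=crop(im,336,240,33,60,8); np.save("topF.npy",im)
cv2.imwrite("pics/f1.png",cv2.convertScaleAbs(np.hstack([a,b]),alpha=1.6))
E
```

```text
t: 13.07
tool_pos: [0.4685, -0.2429, 0.1099]
tool_rot: [3.129, -0.265, 0.004]
contact_force: [-0.4, -0.4, -2.0]
opening: 0.0149
grip_force: 59.5
t 13.0667 pos [ 0.4685 -0.2429  0.1099] yaw -1.739 tilt [ 0.0021 -0.0015 -1.    ] q [-0.62 -0.07  1.95 -0.    1.26  1.12] open 0.0149 F [-0.4 -0.4 -2. ] 59.45580840110779
shift mm [-1.7 -1.  22.3] roll 0.001
```

View pics/f1.png

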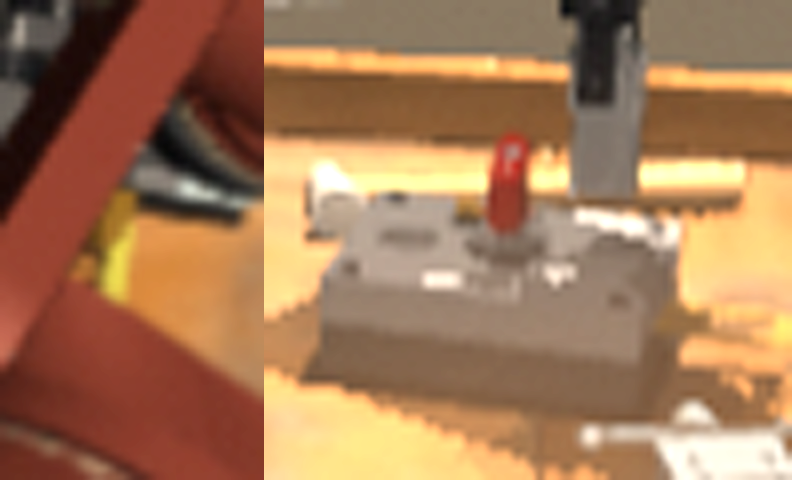

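The side view shows the punch held upright above the slot, its foot edge from (572,190) to (638,197), and the locked knob at (510,180). The top view is hidden by the arm. Quantifying with edge profiles.

```bash
cat > e.py <<'E'
from h import *
o=ctrl.get_obs(); t=o["tool_pos"]; s=np.load("sideF.npy").astype(int)
th=-.171; X=np.array([np.cos(th),np.sin(th)]); Y=np.array([-X[1],X[0]])
for off in (-.0036,0):
  c=t[:2]+X*off; zf=t[2]-.0356
  P=[np.r_[c+X*x+Y*.008,z] for x,z in ((.013,zf),(-.013,zf),(.013,zf+.02),(-.013,zf+.02))]
  print(off,"foot",c.round(4),zf.round(4),proj("side",P).round(2).tolist())
for v in (176,178,180,182,184,186,187,188,189,190,191): print(v,(s[v,309:327]@[.3,.5,.2]).astype(int).tolist())
E
python3 e.py
```

```text
-0.0036 foot [ 0.4649 -0.2423] 0.0744 [[312.52, 189.02], [320.66, 189.97], [312.89, 183.1], [321.08, 184.03]]
0 foot [ 0.4685 -0.2429] 0.0744 [[311.4, 188.89], [319.52, 189.84], [311.76, 182.97], [319.94, 183.9]]
176 [57, 56, 57, 58, 71, 22, 24, 28, 22, 36, 74, 73, 73, 66, 56, 58, 59, 60]
178 [58, 58, 57, 58, 72, 59, 57, 57, 55, 62, 76, 74, 82, 65, 56, 57, 56, 55]
180 [60, 61, 60, 60, 58, 71, 72, 71, 71, 73, 75, 75, 75, 56, 57, 58, 60, 60]
182 [62, 62, 63, 63, 66, 74, 72, 72, 72, 74, 77, 73, 68, 61, 63, 64, 63, 63]
184 [119, 139, 96, 116, 82, 74, 73, 73, 72, 74, 77, 74, 66, 79, 78, 79, 79, 78]
186 [165, 153, 157, 168, 95, 76, 74, 73, 73, 76, 75, 75, 83, 181, 182, 189, 185, 185]
187 [179, 179, 173, 177, 96, 76, 74, 73, 76, 77, 74, 75, 82, 176, 177, 178, 174, 173]
188 [146, 146, 140, 136, 102, 78, 77, 76, 79, 78, 74, 76, 75, 127, 127, 126, 126, 124]
189 [87, 87, 88, 87, 95, 76, 76, 76, 74, 73, 71, 74, 73, 86, 86, 87, 88, 88]
190 [85, 81, 77, 67, 69, 76, 63, 63, 59, 59, 62, 63, 63, 63, 64, 64, 65, 64]
191 [88, 98, 95, 87, 96, 147, 142, 140, 127, 114, 99, 112, 98, 70, 58, 86, 84, 59]
```

```bash
cat >> e.py <<'E'
print()
red=(s[...,0]>1.8*s[...,1])&(s[...,0]>60)
for v in range(183,195): 
    c=np.where(red[v,295:312])[0]+295; print(v,(c.min(),c.max(),s[v,300:311,0].tolist()) if len(c) else 0)
for k in ([.5025,-.2475],[.5022,-.2463]):
  k=np.array(k); P=[np.r_[k+Y*.023+X*x,z] for x,z in ((.007,.0865),(-.007,.0865),(.007,.0595),(-.007,.0595))]
  print("knob",proj("side",P).round(2).tolist())
E
python3 e.py | sed '1,/^$/d'
```

```text
183 (np.int64(304), np.int64(307), [115, 114, 115, 114, 115, 111, 117, 113, 90, 115, 126])
184 (np.int64(304), np.int64(307), [177, 177, 175, 150, 122, 116, 118, 112, 132, 164, 176])
185 (np.int64(304), np.int64(307), [207, 207, 203, 152, 123, 133, 121, 110, 167, 197, 180])
186 (np.int64(303), np.int64(307), [214, 213, 207, 137, 124, 128, 120, 105, 180, 215, 194])
187 (np.int64(303), np.int64(306), [219, 219, 212, 122, 110, 110, 105, 96, 184, 221, 220])
188 (np.int64(303), np.int64(306), [192, 191, 185, 102, 94, 94, 89, 86, 156, 185, 185])
189 (np.int64(303), np.int64(307), [142, 135, 127, 88, 94, 93, 89, 76, 104, 115, 115])
190 (np.int64(303), np.int64(307), [117, 120, 116, 89, 93, 92, 89, 76, 100, 102, 98])
191 (np.int64(303), np.int64(307), [87, 103, 106, 90, 93, 93, 88, 76, 104, 100, 110])
192 (np.int64(303), np.int64(306), [68, 71, 91, 93, 94, 93, 88, 82, 97, 98, 115])
193 (np.int64(304), np.int64(305), [92, 87, 98, 99, 88, 88, 84, 86, 98, 104, 109])
194 0
knob [[301.77, 186.06], [306.16, 186.56], [301.36, 194.03], [305.71, 194.56]]
knob [[301.85, 186.2], [306.24, 186.71], [301.44, 194.18], [305.79, 194.7]]
```

```bash
cat > e2.py <<'E'
from fit import *
s=np.load("side0.npz")["im"].astype(int)
th=-.171; X=np.array([np.cos(th),np.sin(th)]); Y=np.array([-X[1],X[0]])
k=np.array([.5022,-.2463])
P=[np.r_[k+Y*.007+X*x,z] for x,z in ((.023,.0865),(-.023,.0865),(.023,.0595),(-.023,.0595))]
print("bar pred",proj("side",P).round(2).tolist())
for v in (185,187,188,189,190): print(v,s[v,295:318,0].tolist(),s[v,295:318,1].tolist())
ck=np.array([[64,50,45.5],[64,-50,45.5],[-64,-50,45.5],[-64,50,45.5]])/1e3
W=lambda m:np.c_[m[:,:1]*X+m[:,1:2]*Y+k,m[:,2]]
print("plate pred",proj("side",W(ck)).round(2).tolist())
# side-only plate fit from s1 corners (10x crop)
ps=(np.array([(125,247),(193,138),(573,178),(530,297)])+.5)/10+[270,175]-.5
q,e,f,_=fit([("side",ck,ps)],[.5,-.24,-.17]); print("side fit",q.round(4),e.round(2),f.round(2)); 
for v in (202,206): print(v,(s[v,274:290]@[.3,.5,.2]).astype(int).tolist(),(s[v,316:332]@[.3,.5,.2]).astype(int).tolist())
print(proj("side",np.array([np.r_[W(ck)[0][:2],.03],np.r_[W(ck)[3][:2],.03]])).round(2).tolist())
E
python3 e2.py
```

```text
bar pred [[297.94, 183.89], [312.22, 185.54], [297.57, 191.79], [311.73, 193.48]]
185 [197, 197, 192, 145, 107, 125, 134, 140, 148, 154, 151, 162, 171, 173, 168, 189, 190, 162, 165, 177, 177, 175, 168] [138, 136, 131, 87, 36, 37, 38, 39, 42, 42, 41, 43, 45, 45, 53, 69, 68, 66, 109, 123, 123, 125, 119]
187 [198, 207, 201, 134, 90, 87, 89, 92, 91, 92, 93, 94, 93, 91, 93, 95, 94, 116, 209, 207, 207, 205, 203] [158, 164, 158, 86, 35, 34, 34, 35, 35, 36, 34, 36, 34, 34, 35, 35, 34, 67, 173, 172, 171, 169, 168]
188 [194, 189, 184, 119, 88, 88, 91, 90, 88, 89, 92, 93, 90, 89, 91, 94, 94, 108, 171, 170, 169, 166, 163] [164, 157, 151, 76, 35, 35, 34, 35, 35, 35, 37, 35, 35, 36, 34, 37, 35, 54, 126, 124, 123, 120, 118]
189 [183, 178, 171, 99, 88, 89, 91, 90, 89, 90, 91, 90, 89, 89, 92, 92, 93, 99, 110, 110, 110, 109, 109] [162, 155, 147, 54, 36, 37, 39, 37, 36, 38, 37, 37, 36, 36, 37, 37, 36, 45, 81, 80, 80, 79, 80]
190 [193, 193, 186, 117, 89, 90, 90, 89, 90, 90, 90, 89, 90, 90, 91, 90, 92, 93, 94, 94, 81, 81, 82] [179, 178, 170, 79, 38, 39, 38, 38, 39, 39, 39, 39, 39, 37, 38, 36, 38, 45, 72, 72, 59, 59, 59]
plate pred [[281.73, 199.25], [289.05, 188.21], [326.95, 192.68], [322.03, 204.27]]
side fit [ 0.5018 -0.2468 -0.1528] 0.09 [ 0.02  0.12 -0.   -0.09  0.01  0.13 -0.03 -0.14]
202 [141, 141, 140, 142, 141, 137, 134, 129, 80, 81, 80, 80, 80, 81, 80, 81] [173, 168, 108, 103, 130, 173, 168, 93, 84, 97, 107, 147, 145, 141, 135, 132]
206 [145, 146, 145, 144, 140, 137, 134, 128, 63, 61, 63, 64, 64, 64, 68, 72] [85, 85, 84, 85, 85, 85, 82, 81, 102, 106, 122, 123, 134, 134, 130, 128]
[[281.59, 203.76], [321.69, 208.86]]
```

```bash
python3 - <<'E'
from h import *
im=cv2.imread("pics/k2.png")[:,:300].astype(int)
m=(im[...,2]>150)&(im[...,1]<90); m[:180]=m[330:]=0
v,u=np.where(m); 
for a in range(160,300,20): c=v[(u>=a)&(u<a+20)]; print(a,c.mean().round(1) if len(c) else 0,end="; ")
E
python3 -m handwheel '[{"tx":-1.7,"ty":-2,"tz":0,"roll":0},{"tx":0,"ty":0,"tz":5,"roll":0},{"tx":0,"ty":0,"tz":5,"roll":0},{"tx":0,"ty":0,"tz":4,"roll":0},{"tx":0,"ty":0,"tz":3,"roll":0},{"tx":0,"ty":0,"tz":0,"roll":0},{"tx":0,"ty":0,"tz":0,"roll":0},{"tx":0,"ty":0,"tz":0,"roll":0}]' 5 60
python3 go.py .4672 -.2407 .0871 -1.74
```

```text
160 251.6; 180 252.9; 200 255.2; 220 256.6; 240 255.4; 260 253.8; 280 256.3; t: 13.83
tool_pos: [0.4663, -0.24, 0.0913]
tool_rot: [3.13, -0.265, 0.0]
contact_force: [0.6, 0.1, -2.4]
opening: 0.0146
grip_force: 59.5
t 13.8333 pos [ 0.4663 -0.24    0.0913] yaw -1.74 tilt [ 0. -0. -1.] q [-0.62 -0.06  1.97 -0.    1.23  1.12] open 0.0146 F [ 0.6  0.1 -2.4] 59.45464074611664
shift mm [1.  0.5 4.2] roll 0.0
```

```bash
python3 -m handwheel '[{"tx":1,"ty":0.5,"tz":2,"roll":0},{"tx":0,"ty":0,"tz":2,"roll":0},{"tx":0,"ty":0,"tz":0,"roll":0},{"tx":0,"ty":0,"tz":0,"roll":0},{"tx":0,"ty":0,"tz":0,"roll":0},{"tx":0,"ty":0,"tz":0,"roll":0},{"tx":0,"ty":0,"tz":0,"roll":0},{"tx":0,"ty":0,"tz":0,"roll":0}]' 5 60
python3 go.py .4672 -.2407 .0871 -1.74
python3 - <<'E'
from h import *
s,_=optics.get_image("side"); np.save("sideF.npy",s); b=crop(s,285,170,50,50,12)
cv2.imwrite("pics/f2.png",cv2.convertScaleAbs(b,alpha=1.8))
E
sed -i 's/-.0356/-.0356/; s/for v in (176.*: print/for v in range(186,201): print/; s/-.0036,0/-.0042,/' e.py; python3 e.py | sed '/^$/,$d'
```

```text
t: 14.5
tool_pos: [0.4672, -0.2407, 0.0874]
tool_rot: [3.13, -0.265, 0.0]
contact_force: [0.8, -0.2, -2.2]
opening: 0.0145
grip_force: 59.5
t 14.5 pos [ 0.4672 -0.2407  0.0874] yaw -1.74 tilt [ 1.e-04 -1.e-04 -1.e+00] q [-0.62 -0.05  1.97  0.    1.22  1.12] open 0.0145 F [ 0.8 -0.2 -2.2] 59.454864263534546
shift mm [0.  0.  0.3] roll -0.0
-0.0042 foot [ 0.463 -0.24 ] 0.0518 [[312.7, 195.93], [320.8, 196.91], [313.07, 190.08], [321.22, 191.04]]
186 [166, 155, 157, 170, 135, 75, 75, 75, 74, 75, 76, 75, 80, 124, 183, 189, 185, 186]
187 [179, 180, 174, 180, 135, 72, 74, 73, 74, 76, 78, 74, 78, 131, 177, 178, 176, 174]
188 [148, 145, 141, 136, 96, 75, 74, 74, 74, 75, 76, 76, 77, 111, 126, 126, 126, 125]
189 [87, 88, 88, 86, 78, 76, 74, 74, 75, 76, 76, 75, 70, 81, 86, 88, 89, 88]
190 [85, 82, 77, 67, 72, 77, 75, 75, 75, 76, 76, 75, 66, 63, 63, 65, 65, 65]
191 [88, 99, 95, 87, 76, 77, 76, 76, 75, 76, 76, 76, 66, 71, 59, 85, 84, 58]
192 [88, 105, 105, 103, 83, 77, 77, 76, 76, 77, 76, 77, 71, 118, 91, 106, 138, 125]
193 [94, 99, 106, 104, 83, 78, 77, 77, 76, 78, 77, 78, 76, 142, 106, 92, 151, 164]
194 [83, 92, 106, 104, 88, 79, 78, 76, 77, 79, 77, 78, 70, 114, 123, 117, 154, 156]
195 [67, 87, 104, 104, 94, 81, 81, 78, 79, 82, 77, 78, 62, 73, 115, 123, 138, 127]
196 [64, 88, 105, 103, 87, 81, 82, 78, 84, 78, 75, 76, 69, 68, 70, 91, 87, 95]
197 [79, 87, 94, 91, 77, 81, 79, 79, 84, 75, 75, 76, 77, 70, 70, 80, 76, 88]
198 [87, 82, 82, 79, 84, 123, 81, 80, 80, 77, 79, 78, 76, 70, 69, 69, 69, 97]
199 [82, 89, 126, 123, 89, 123, 83, 82, 82, 77, 74, 74, 73, 69, 70, 69, 69, 95]
200 [82, 89, 127, 123, 82, 82, 83, 83, 83, 81, 70, 70, 71, 70, 71, 68, 68, 87]
```

View pics/f2.png

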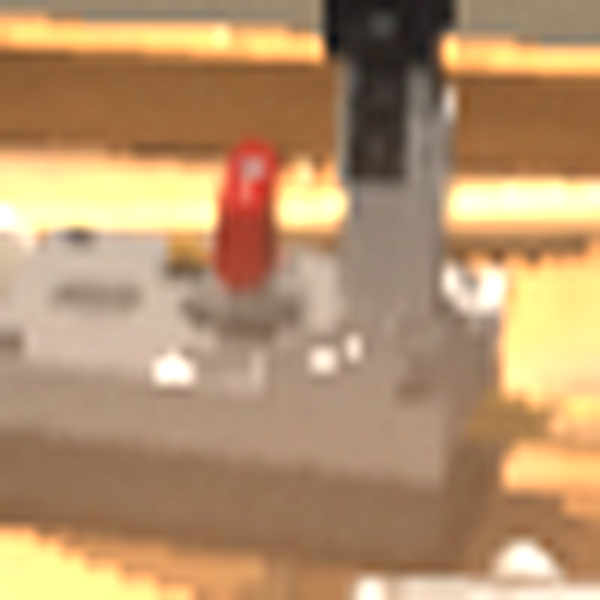

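The last view shows the punch upright over the slot end of the cutter, edges at 313.1 and 322.0 px, as predicted. The wrist load is unchanged, so nothing is touching.

```bash
python3 -c "
from station import ctrl
print(ctrl.finish_job())"
```

```text
the job is handed in; nothing more can be done
None
```

I handed the job in at about 14.5 s of the 64 s limit, with no verdict shown: the clamp knob is locked (about 1.43 rad in the picture) and the arm is holding the tag punch upright over the slot, its foot an estimated 6 mm above the steel and roughly 1–2 mm at most off centre.

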